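# Balance the key tray and push it over the shutter slot

### The job

The key tray has to go across the open slot to the other ledge, level all the way, neither end dipping into the slot. First, while the tray is still on its ledge, put the clear token box that is in the way on the black glass coaster and stand the tall padlock upright in the middle of the tray so that it balances; then push the tray over, sliding it and never lifting it, until it lies wholly on the other ledge, square to it and centred, with the padlock still standing in its middle. Leave everything else on the counter where it is, including the key and fob in the rack.

Things in the scene. Friction and masses are not known exactly. Their poses are not given: they have to be found in the camera images.
- ledge_a: Low beech ledge on which the tray starts, fixed. Flat top 160 mm along its x by 210 mm along its y, 45 mm high; origin at the centre of its underside. Beyond both ends (y = +-105 mm) a 5 mm aluminium edge strip slopes down 2 mm. The other ledge lies along its +y or its -y (it varies).
- ledge_b: The other ledge, to which the tray goes; same size and frame as ledge_a, parallel to it and in line with it along y. The open slot between the flat tops is 70 to 76 mm wide (distance between the ledges' origins less 210 mm). The token box starts on it.
- tray: Shallow open slick aluminium key tray (friction 0.2), 120 mm along its x, 180 mm along its y (the direction of travel, within a few degrees), 20 mm high, walls and floor 3 mm; 0.25 kg. Origin: centre of its flat underside. It tips if the joint centre of mass of tray and padlock lies nearer than the slot's width to its leading end (reaching over) or trailing end (leaving).
- padlock_center (a point): Tall chrome padlock standing in the tray near its +y end; point half-way up its 117 mm height, z up. Body 45 mm (its x) by 28 mm (its y), 58 mm high; above it a shackle of 9 mm bar: two upright legs at x = +-14 mm up to 100 mm above the foot, closed at 117 mm. Pinch both legs across the 9 mm (its y). 0.65 kg. Its foot is on the tray's floor, 3 mm above the tray's underside.
- token_box_center (a point): Clear polycarbonate token box with flat closed lid, a rigid block 60 mm along its x, 45 mm along its y, 40 mm high, about 0.12 kg, brass tokens inside; point at its centre, 20 mm above its underside. Stands on ledge_b at any yaw up to about 0.8 rad either way.
- coaster_top (a point): Centre of the top face of the round black glass coaster, 110 mm across, 6 mm thick, fixed on the counter beyond the ledges, to the left or right; the token box goes on it.
- rack: Slotted beech rack, fixed, 45 mm along its x, 112 mm along its y, 35 mm high; origin at the centre of its underside. It holds fob and key upright; stands beyond the ledges, on the other side from the coaster.
- fob: Blue plastic fob standing in the rack, 32 x 6 x 55 mm, top about 65 mm above the counter; leave alone.
- key: Brass key standing in the rack, 28 x 6 x 60 mm, top about 70 mm above the counter; leave alone.
- bell: Chrome desk bell, 72 mm across, 46 mm high, on the counter; origin at the centre of its underside; leave alone.
- mug: White mug, 80 mm across plus handle, 90 mm high; origin at the centre of its underside; leave alone.
- pen_pot: Dark steel pen pot, 72 mm across, 100 mm high; origin at the centre of its underside; leave alone.
- stapler: Black stapler, 36 x 130 mm, 46 mm high; origin at the centre of its underside; leave alone.
- card_stack: Stack of blank white cards, 56 x 88 mm, 30 mm high; origin at the centre of its underside; leave alone.
Not all that is in view belongs to the job. Leave any green look-alike of the part that bears token_box_center alone.

How it is judged (in metres and radians):
On the way, in this order (a step that is already met when the one before it is completed fails the run):
1. the token box stands on the coaster and the padlock stands upright in the middle of the tray while the tray is still on its first ledge (horizontal distance between token_box_center and coaster_top below 0.025 m and height (world z) of token_box_center below 0.03 m and angle between each of token_box_center, padlock_center's own z axis and vertical below 0.1 rad and y of padlock_center in the frame of tray between -0.015 and 0.015 m and x of padlock_center in the frame of tray between -0.025 and 0.025 m and z of padlock_center in the frame of tray below 0.066 m and horizontal distance between tray and ledge_a below 0.05 m), for 0.4 s.
2. the tray bridges the slot, level, with the padlock in its middle (horizontal distance between tray and ledge_a above 0.1 m and horizontal distance between tray and ledge_b above 0.1 m and angle between tray's own z axis and vertical below 0.03 rad and y of padlock_center in the frame of tray between -0.015 and 0.015 m and x of padlock_center in the frame of tray between -0.025 and 0.025 m and z of padlock_center in the frame of tray below 0.066 m and angle between padlock_center's own z axis and vertical below 0.1 rad), for 0.05 s.
At the end, for the whole second after the job is handed in: Tray flat, still on the second ledge: within 15 mm of its centre along travel, 20 mm across, 0.12 rad of square. Padlock upright on the tray floor within 15 mm (along) and 25 mm (across) of its middle. Token box upright on the coaster, centres within 25 mm (y of tray in the frame of ledge_b between -0.015 and 0.015 m and x of tray in the frame of ledge_b between -0.02 and 0.02 m and angle between the y axis of tray and the y axis of ledge_b, either way round below 0.12 rad and angle between tray's own z axis and vertical below 0.02 rad and height (world z) of tray below 0.048 m and linear speed of tray below 0.01 m/s and y of padlock_center in the frame of tray between -0.015 and 0.015 m and x of padlock_center in the frame of tray between -0.025 and 0.025 m and z of padlock_center in the frame of tray below 0.066 m and angle between each of padlock_center, token_box_center's own z axis and vertical below 0.1 rad and horizontal distance between token_box_center and coaster_top below 0.025 m and height (world z) of token_box_center below 0.03 m); the robot touches nothing.
It fails at once if the tray tips or sags by more than 0.05 rad (angle between tray's own z axis and vertical above 0.05 rad).
It fails at once if the tray is lifted more than 12 mm off the ledges (height (world z) of tray above 0.057 m).
It fails at once if the padlock is knocked over (angle between padlock_center's own z axis and vertical above 0.5 rad).
It fails at once if something else on the counter is moved by more than 20 mm, or fob or key leaves its slot (distance of any of fob, key, bell, mug, pen_pot, stapler, card_stack from where it was at the start of the episode above 0.02 m).
It also fails if it takes over 72 s, if anything falls off the work surface, if the arm or the gripper's body presses on something with over 40 N, if the wrist force passes 120 N, or if a joint passes its speed limit or range.

### The arm

A 6-joint arm with a two-finger parallel gripper is mounted at the origin on the work surface. World frame = base frame: x ahead of the robot, y to its left, z up, the work surface at z = 0. Lengths are in mm, angles in rad, forces in N, time in s.
With the tool pointing down it reaches from about 350 to 875 mm from the base axis. Payload 4.2 kg.
Tool frame: the origin (TCP) lies at the very end of the fingers, on their centre line; the grasp point (between the pads) lies 19 mm behind it; z points along the fingers, y is the line along which they close (so a half turn about z gives the same grasp; the last joint's range is limited). The gripper opens to 85 mm and grips with 20 to 120 N. Pads are 22 mm wide; open, the fingers measure 114 mm over their backs; the gripper's body (76 mm by 85 mm) begins 54 mm behind the grasp point. The pads swing forward as they close: fully open they stand 13 mm farther back than shut.
Start: joints at [1.609, 0.385, 0.008, 0, -1.194, -0.259], TCP at [136.85, 609.812, 231.312] pointing down, gripper open.
Joint ranges: [-3.14, 3.14], [-1.21, 2.06], [-1.07, 1.41], [-3.16, 2.05], [-2.99, -0.16], [-3.1, 3.1]. Speed limits (rad/s): [2.79, 2.79, 3.14, 3.14, 3.14, 3.14].

### API

Orientations are given as a unit quaternion [x, y, z, w].
In Python, from bench import arm gives the robot as it stands.
- The arm moves only by the tool servo_tool, never from a script. Its argument "rows" is a list that holds one entry, the list of rows, each a list of 7 numbers: the finger opening in mm, from 0 to 85.4, then the shift along the tool's x, y, z in mm, then the turn, a rotation vector about the tool's x, y, z in rad. A call has 1 to 10 rows; each row is the pose to reach, as a shift and turn from the pose commanded when the call began, along the tool's axes at that moment; what a row does not reach only later rows make up. A row lasts 1/8 s, in which the tool goes at most 62.5 mm and 10.7 degrees, less where a joint would pass 70% of its speed; a pose out of reach is approached as far as the arm can. A call with a gripper value outside its range is refused whole. The fingers move at their own pace and stop on an object; the grip force is fixed at half the most. Time passes only in rows, so rows that repeat a pose let the fingers close. It gives the time, the measured TCP pose, the force, the opening and the grip force at its end, in the units of the state.
- arm.read_state(): the state, without advancing time (a new reading comes with each control period).
- arm.get_image(name): name is "scene" or "top" or "wrist"; returns the picture (420x560x3 uint8, red, green, blue); there is no depth.
- arm.camera_params(name): a dict with "intrinsics" (3x3 intrinsics, pixels), "R" (3x3) and "t" (3): a world point X has camera coordinates R X + t. Camera axes: x right, y down, z forward; pixel columns grow to the right and rows downward; lengths in mm; the calibration is good to about 2 mm. A picture is of the moment at which its call begins: read the wrist's pose just before it. camera_params takes no time and is no camera call; for the wrist camera it gives the pose at the moment of the call.
- arm.job_done(): hands the job in; it is judged then, once.
The state is a dict: "clock": time; "joints": joint angles; "joint_vel": joint speeds; "joint_efforts": joint torques, N m; "position": TCP position; "ee_rot": TCP orientation; "contact_force": force on the tool from outside, world axes, zero at the start; "wrist_torque": the same for the moment, N m; "gripper_width": finger opening in mm; "grasp_force": force on a finger pad.
Only numpy, scipy, OpenCV 4.12 (cv2) and the standard library are available. Lean on these libraries where they do the work, as an engineer would, in place of code of your own. Each camera call takes 0.05 s, during which the arm holds its last target. There are 200 camera calls.

## Working session

There is one attempt and no reset: what is moved stays moved. The work goes in short steps, Python scripts to look and compute and a tool call to move; the robot and the scene stay as the last step left them, time stands still between calls to the robot, and variables do not carry over. Pictures are saved under pics/ and viewed, at most 10 in all, crops included, and the job is handed in when it is done.

Besides the shell and the picture viewer there is one more tool, called after "Request:" as a command line: name --argument value ..., lists and objects as JSON in quotes. servo_tool: Moves the arm, as the interface text tells. Its arguments: {"type":"object","properties":{"rows":{"type":"array"}},"required":["rows"]}

```bash
mkdir -p pics; cat > h.py <<'E'
import numpy as np,cv2
from bench import arm
from scipy.spatial.transform import Rotation as Ro
def snap(n,f):
    p=arm.camera_params(n); im=arm.get_image(n); cv2.imwrite('pics/'+f+'.png',im[:,:,::-1]); np.savez('pics/'+f,K=p['intrinsics'],R=p['R'],t=p['t'])
def ray(f,uv,z):
    d=np.load('pics/'+f+'.npz'); K,R,t=d['K'],d['R'],d['t']
    o=[]
    for u,v in np.atleast_2d(uv):
        r=R.T@np.linalg.inv(K)@[u,v,1]; c=-R.T@t; o.append((c+r*(z-c[2])/r[2]))
    return np.round(np.array(o),1)
def proj(f,X):
    d=np.load('pics/'+f+'.npz'); p=(d['R']@np.atleast_2d(X).T).T+np.ravel(d['t']); q=(d['K']@p.T).T; return np.round(q[:,:2]/q[:,2:],1)
def tool(dw):  # world shift -> tool axes
    s=arm.read_state(); return np.round(Ro.from_quat(s['ee_rot']).inv().apply(dw),1)
E
python3 - <<'E'
from h import *
for n in('scene','top'):
    snap(n,n+'0'); d=np.load(f'pics/{n}0.npz'); print(-d['R'].T@np.ravel(d['t']),d['K'][0,0])
    im=cv2.imread(f'pics/{n}0.png'); cv2.imwrite(f'pics/{n}0b.png',cv2.resize(im,(800,600),interpolation=cv2.INTER_CUBIC))
print(arm.read_state(), Ro.from_quat(arm.read_state()['ee_rot']).as_matrix().round(3))
E
```

```text
[1276.3998947  -494.87221597  711.42790676] 432.7220200263631
[ 367.98341744   14.26086305 1290.63316554] 496.8060167470004
{'clock': 0.1, 'joints': array([ 1.60860446e+00,  3.85472496e-01,  6.74610957e-03, -4.05393963e-04,
       -1.19401261e+00, -2.58592379e-01]), 'joint_vel': array([-0.00019567, -0.00224221,  0.00124385,  0.00150679, -0.00155041,
       -0.00095472]), 'joint_efforts': array([-7.78575995e-04, -3.93323278e+01,  1.88927329e+01,  4.19786990e+00,
       -2.59058936e-03,  8.59814662e-06]), 'position': array([136.75400615, 609.31274243, 230.33328733]), 'ee_rot': array([ 9.93904249e-01, -1.10242297e-01, -4.29151309e-05,  9.88505604e-04]), 'contact_force': array([-0.07082506,  0.38411189,  0.12482528]), 'wrist_torque': array([0.02513555, 0.03140319, 0.0148819 ]), 'grasp_force': 0.0, 'gripper_width': 85.36490091376919} [[ 0.976 -0.219 -0.   ]
 [-0.219 -0.976 -0.002]
 [ 0.     0.002 -1.   ]]
```

View pics/scene0b.png

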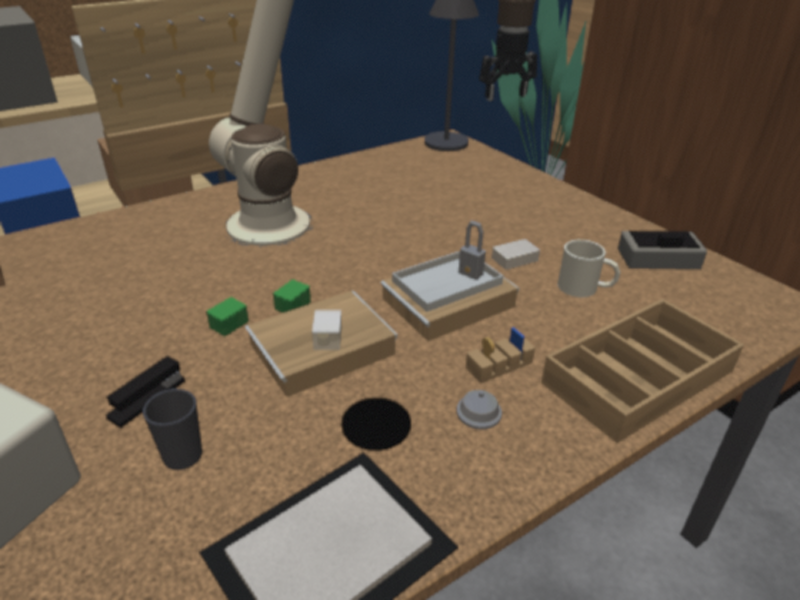

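View pics/top0b.png

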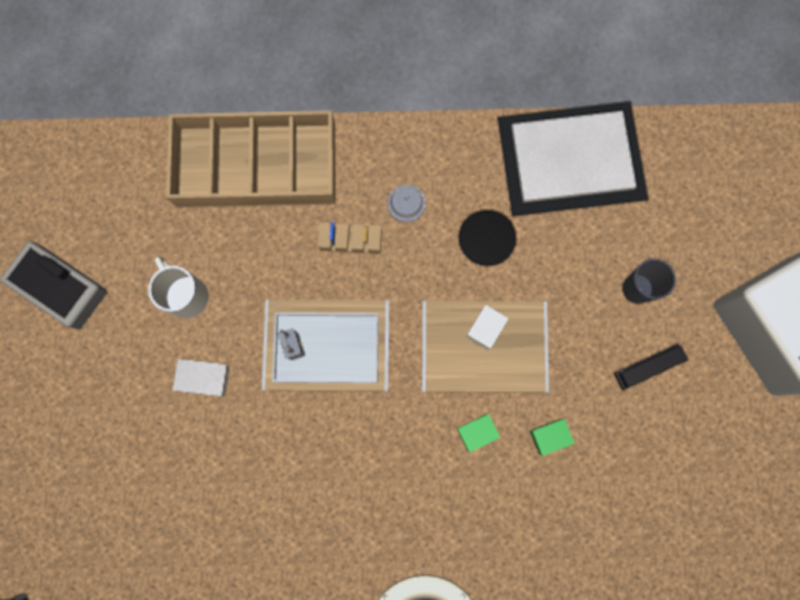

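The scene view shows the tray with its padlock on the far ledge and the box on the near one. In the top view (enlarged), ledge_a spans columns 263–390, ledge_b 422–548, the coaster is at (488,237), the box top at (488,327) and the padlock at (290,345).

```bash
python3 - <<'E'
from h import *
im=cv2.imread('pics/top0.png')[155:280,175:395]; cv2.imwrite('pics/c1.png',cv2.resize(im,(792,450),interpolation=cv2.INTER_CUBIC))
E
```

```text
(no output)
```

View pics/c1.png

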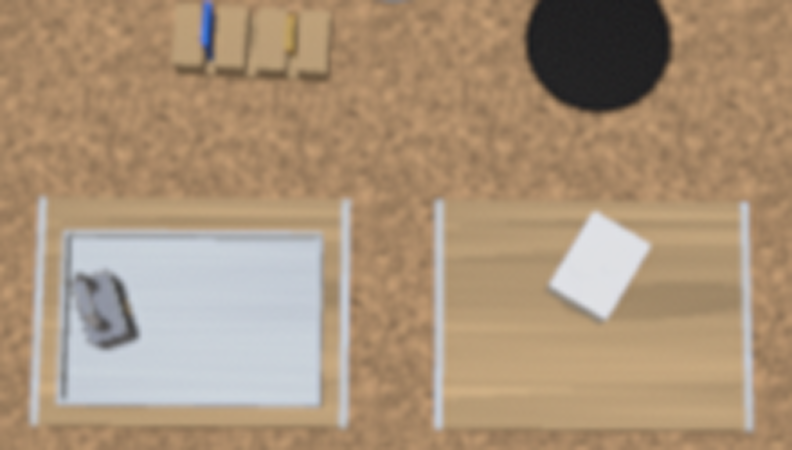

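Crop: box-top corners are (597,210),(651,245),(604,322),(549,287). Tray rim corners are (66,232),(323,235),(323,406),(57,404). The padlock shackle runs about (80,278)–(100,330).

```bash
python3 - <<'E'
from h import *
def c(uv,z): return ray('top0',np.array(uv)/3.6+[175,155],z)
print('A',c([(45,200),(343,202),(343,425),(40,424)],45))
print('B',c([(443,202),(741,204),(745,428),(441,427)],45))
t=c([(66,232),(323,235),(323,406),(57,404)],65);print('tray',t,t.mean(0))
b=c([(597,210),(651,245),(604,322),(549,287)],85);print('box',b,b.mean(0))
print('coaster',ray('top0',np.array([(488,237),(488,209),(488,266),(459,237),(517,237)])/800*560,6))
print('shackle',c([(80,278),(100,330)],163),'body',c([(100,268),(125,275),(137,338),(108,348)],106))
s=arm.read_state();p=arm.camera_params('wrist');print(-p['R'].T@np.ravel(p['t'])-s['position'],p['R'],p['intrinsics'][0,0])
E
```

```text
A [[578.5 267.1  45. ]
 [572.5  56.4  45. ]
 [416.1  58.9  45. ]
 [421.2 268.9  45. ]]
B [[ 570.9  -14.2   45. ]
 [ 564.8 -223.9   45. ]
 [ 408.2 -218.6   45. ]
 [ 413.3   -8.8   45. ]]
tray [[552.3 248.2  65. ]
 [546.3  69.9  65. ]
 [428.5  71.6  65. ]
 [433.7 253.3  65. ]] [490.2  160.75  65.  ]
box [[ 556.5 -118.1   85. ]
 [ 531.7 -153.8   85. ]
 [ 479.9 -119.8   85. ]
 [ 504.5  -83.6   85. ]] [ 518.15  -118.825   85.   ]
coaster [[ 696.4 -133.7    6. ]
 [ 750.2 -135.8    6. ]
 [ 641.3 -131.6    6. ]
 [ 697.6  -79.9    6. ]
 [ 695.1 -187.6    6. ]]
shackle [[507.8 220.3 163. ]
 [474.5 207.4 163. ]] body [[521.4 217.4 106. ]
 [516.3 200.7 106. ]
 [474.  192.6 106. ]
 [467.8 211.8 106. ]]
[ 80.08192765 -17.72301877 142.88587059] [[-0.21920771 -0.97567562  0.00225076]
 [-0.92382184  0.20829853  0.32119299]
 [-0.313849    0.06832868 -0.94701109]] 332.4361593614499
```

Request:
servo_tool --rows '[[[85,50,60,0,0,0,0.1],[85,100,118,0,0,0,0.2],[85,138,163,0,0,0,0.3],[85,177,209,0,0,0,0.374],[85,215,254,0,0,0,0.374],[85,254,300,0,0,0,0.374],[85,292,345,0,0,0,0.374],[85,331,390,0,0,0,0.374],[85,370,436,0,0,0,0.374],[85,408,482,0,0,0,0.374]]]'

```text
clock: 1.35
position: [426.9, 54.0, 231.4]
ee_rot: [0.956, -0.293, 0.0, -0.0]
contact_force: [1.2, 0.4, 0.0]
gripper_width: 84.8
grasp_force: 0.0
```

```bash
python3 - <<'E'
from h import *
s=arm.read_state();print(s['position'],Ro.from_quat(s['ee_rot']).as_matrix().round(3),s['joints'].round(2),tool(np.array([518,-119,150])-s['position']))
E
```

```text
[426.89656497  54.01594428 231.41384726] [[ 0.828 -0.56   0.001]
 [-0.56  -0.828  0.   ]
 [ 0.    -0.001 -1.   ]] [ 0.51  0.05 -0.44 -0.   -1.09  0.47] [172.4  92.4  81.4]
```

Request:
servo_tool --rows '[[[85,50,27,10,0,0,0],[85,100,54,20,0,0,0],[85,148,80,40,0,0,0],[85,168,90.5,80,0,0,0],[85,168,90.5,120,0,0,0],[85,168,90.5,150,0,0,0],[85,168,90.5,170,0,0,0],[85,168,90.5,179,0,0,0],[85,168,90.5,179,0,0,0]]]'

```text
clock: 2.48
position: [514.7, -113.1, 52.0]
ee_rot: [0.956, -0.293, -0.0, 0.0]
contact_force: [0.0, -0.0, 0.1]
gripper_width: 85.2
grasp_force: 0.0
```

```bash
python3 - <<'E'
from h import *
snap('wrist','w1')
E
```

```text
(no output)
```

View pics/w1.png

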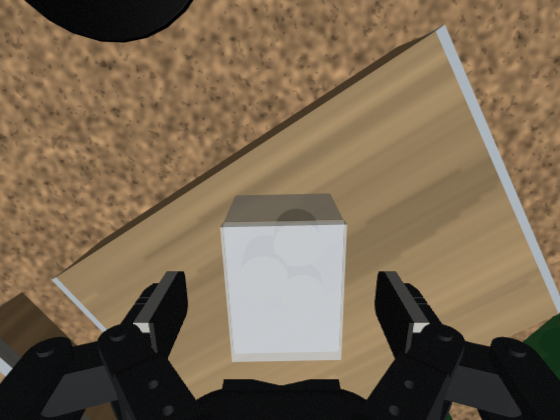

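Box sits centred and aligned between the fingers; its top corners are about (222,226),(347,224),(341,359),(231,361).

Request:
servo_tool --rows '[[[20,0,0,0,0,0,0],[20,0,0,0,0,0,0],[20,0,0,0,0,0,0],[20,0,0,0,0,0,0],[20,0,0,0,0,0,0],[20,0,0,0,0,0,0],[20,0,0,-20,0,0,0],[20,0,0,-50,0,0,0]]]'

```text
clock: 3.52
position: [513.5, -113.1, 101.5]
ee_rot: [0.956, -0.293, -0.002, 0.0]
contact_force: [0.9, -1.3, -0.9]
gripper_width: 44.2
grasp_force: 62.0
```

```bash
python3 - <<'E'
from h import *
b=ray('w1',[(222,226),(347,224),(341,359),(231,361)],85);print(b,b.mean(0))
s=arm.read_state();print(s['position'],s['gripper_width'])
c=ray('w1',[(110,42)],6);print('coaster near edge',c)
x=np.array([514.7,-113.1]);off=b.mean(0)[:2]-x
tgt=np.array([696.4,-133.7])-off;print(tgt,tool([*(tgt-s['position'][:2]),13.5-s['position'][2]]))
E
```

```text
[[ 557.4 -117.1   85. ]
 [ 533.1 -154.3   85. ]
 [ 482.6 -121.9   85. ]
 [ 507.3  -83.6   85. ]] [ 520.1   -119.225   85.   ]
[ 513.52148858 -113.09112371  101.46375787] 44.17388903900682
coaster near edge [[ 652.4 -101.     6. ]]
[ 691.    -127.575] [155.4 -87.7  87.3]
```

Request:
servo_tool --rows '[[[20,30,-17,0,0,0,0],[20,75,-42,0,0,0,0],[20,120,-68,0,0,0,0],[20,150,-84,10,0,0,0],[20,155.4,-87.7,40,0,0,0],[20,155.4,-87.7,65,0,0,0],[20,155.4,-87.7,80,0,0,0],[20,155.4,-87.7,87.3,0,0,0],[20,155.4,-87.7,88,0,0,0]]]'

```text
clock: 4.65
position: [693.2, -127.5, 15.0]
ee_rot: [0.956, -0.293, 0.001, -0.0]
contact_force: [-0.2, 0.4, -1.4]
gripper_width: 44.3
grasp_force: 62.0
```

Request:
servo_tool --rows '[[[85,0,0,0,0,0,0],[85,0,0,0,0,0,0],[85,0,0,0,0,0,0],[85,0,0,0,0,0,0],[85,0,0,-40,0,0,0],[85,0,0,-90,0,0,0],[85,0,0,-150,0,0,0],[85,0,0,-210,0,0,0],[85,0,0,-240,0,0,0]]]'

```text
clock: 5.78
position: [693.8, -127.8, 259.5]
ee_rot: [0.956, -0.293, 0.003, -0.001]
contact_force: [0.3, 0.9, -0.1]
gripper_width: 84.9
grasp_force: 0.0
```

```bash
python3 - <<'E'
from h import *
s=arm.read_state();snap('wrist','w2');print(s['joints'].round(2),Ro.from_quat(s['ee_rot']).as_matrix().round(3),s['position'])
E
```

```text
[ 0.05  0.51  0.27  0.   -1.33  0.93] [[ 0.828 -0.56   0.007]
 [-0.56  -0.828 -0.001]
 [ 0.006 -0.003 -1.   ]] [ 693.77290095 -127.8345138   259.50485991]
```

View pics/w2.png

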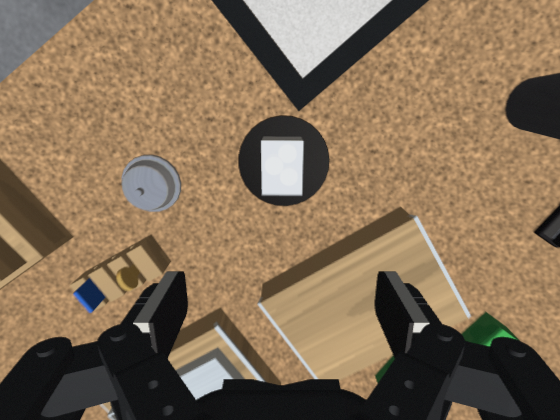

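Box lies well centred on the coaster, (283,165) against the disc's centre (283,160). Next the padlock.

Request:
servo_tool --rows '[[[85,-35,-16,0,0,0,-0.1],[85,-85,-39,0,0,0,-0.25],[85,-140,-64,0,0,0,-0.4],[85,-195,-90,0,0,0,-0.55],[85,-250,-115,0,0,0,-0.7],[85,-300,-138,0,0,0,-0.8],[85,-340,-156,0,0,0,-0.88],[85,-357,-164,0,0,0,-0.9],[85,-357,-164,0,0,0,-0.9],[85,-357,-164,0,0,0,-0.9]]]'

```text
clock: 7.08
position: [489.3, 207.6, 254.1]
ee_rot: [0.988, 0.151, -0.0, 0.0]
contact_force: [-0.1, 0.2, -0.3]
gripper_width: 85.0
grasp_force: 0.0
```

```bash
python3 - <<'E'
from h import *
s=arm.read_state();snap('wrist','w3');print(s['joints'].round(2),Ro.from_quat(s['ee_rot']).as_matrix().round(3),s['position'])
im=cv2.imread('pics/w3.png'); cv2.imwrite('pics/w3b.png',cv2.resize(im,(800,600),interpolation=cv2.INTER_CUBIC))
E
```

```text
[ 0.71  0.21 -0.18  0.   -1.18  1.17] [[ 0.954  0.299 -0.   ]
 [ 0.299 -0.954 -0.   ]
 [-0.     0.    -1.   ]] [489.33255117 207.61369471 254.14242774]
```

View pics/w3b.png

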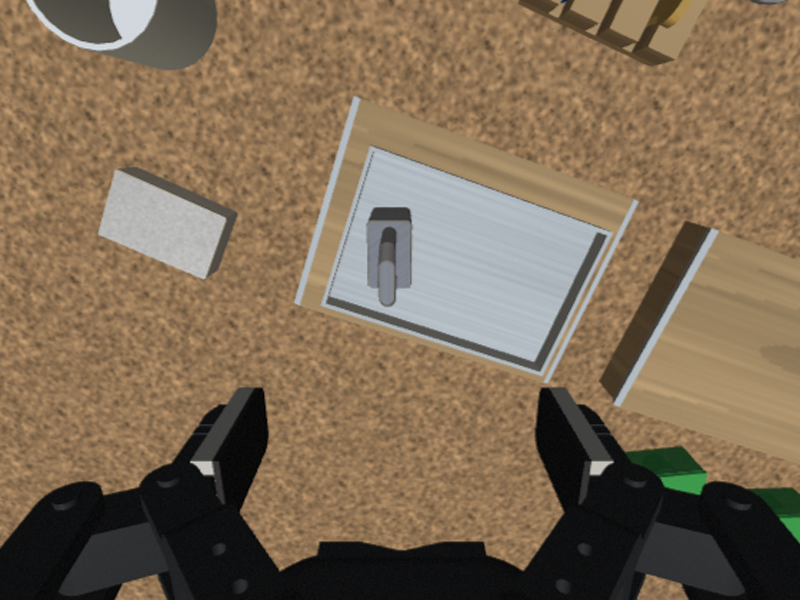

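The padlock is aligned with the gripper. Its body-top corners are (369,221),(411,220),(411,287),(367,287) in the enlarged frame, and the shackle runs along column 387. The tray rim corners are about (372,147),(610,232),(540,370),(323,306).

```bash
python3 - <<'E'
from h import *
f=.7
b=ray('w3',f*np.array([(369,221),(411,220),(411,287),(367,287)]),106);print(b,b.mean(0))
print(ray('w3',f*np.array([(387,230),(387,303)]),165))
t=ray('w3',f*np.array([(372,147),(610,232),(540,370),(323,306)]),65);print(t,t.mean(0))
s=arm.read_state();print(tool([*(b.mean(0)[:2]-s['position'][:2]),0]))
L=ray('w3',f*np.array([(356,100),(633,203),(546,381),(299,301)]),44);print(L,L.mean(0))
print(proj('w3',[[490,160,65],[497,162.8,45]])/f)
E
```

```text
[[513.3 236.  106. ]
 [521.6 211.6 106. ]
 [480.5 198.4 106. ]
 [472.  225.4 106. ]] [496.85 217.85 106.  ]
[[522.7 225.6 165. ]
 [486.1 214.5 165. ]]
[[553.9 248.4  65. ]
 [549.1  71.9  65. ]
 [433.6  76.8  65. ]
 [434.5 251.5  65. ]] [492.775 162.15   65.   ]
[10.2 -7.7 -0. ]
[[579.4 268.6  44. ]
 [572.7  54.9  44. ]
 [417.1  58.1  44. ]
 [424.5 271.8  44. ]] [498.425 163.35   44.   ]
[[464.14285714 273.        ]
 [460.57142857 256.14285714]]
```

Request:
servo_tool --rows '[[[85,11,-7.6,0,0,0,0],[85,11,-7.6,30,0,0,0],[85,11,-7.6,70,0,0,0],[85,11,-7.6,105,0,0,0],[85,11,-7.6,124,0,0,0],[85,11,-7.6,124,0,0,0],[60,11,-7.6,124,0,0,0],[40,11,-7.6,124,0,0,0],[25,11,-7.6,124,0,0,0],[25,11,-7.6,124,0,0,0]]]'

```text
clock: 8.38
position: [497.3, 219.0, 130.8]
ee_rot: [0.988, 0.152, 0.0, -0.0]
contact_force: [0.2, 0.2, -0.2]
gripper_width: 24.7
grasp_force: 0.0
```

```bash
python3 - <<'E'
from h import *
snap('wrist','w4');s=arm.read_state();print(s['position'],s['gripper_width'])
im=cv2.imread('pics/w4.png'); cv2.imwrite('pics/w4b.png',cv2.resize(im,(800,600),interpolation=cv2.INTER_CUBIC))
E
```

```text
[497.20204207 218.93102868 130.69342511] 25.41653771300742
```

View pics/w4b.png

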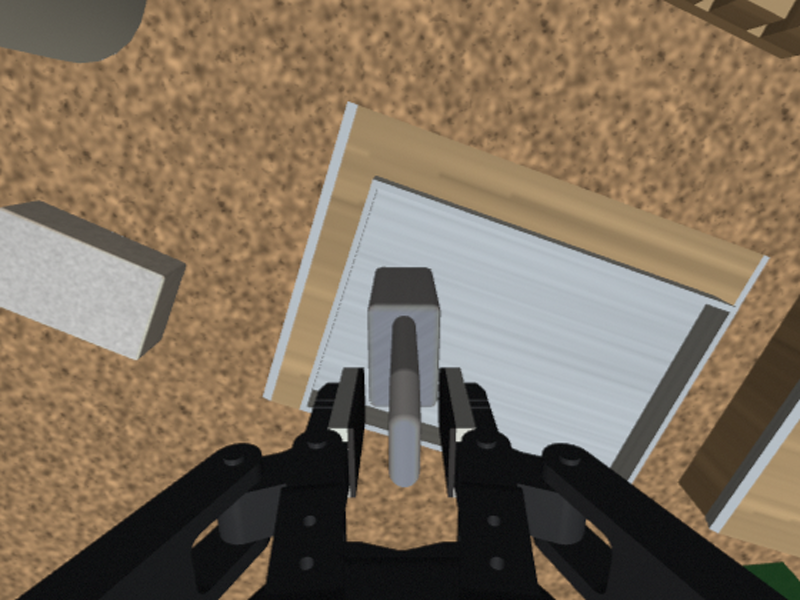

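The shackle is centred between the fingers (column 403, fingers at 358 and 447). Closing, then a small lift.

Request:
servo_tool --rows '[[[0,0,0,0,0,0,0],[0,0,0,0,0,0,0],[0,0,0,0,0,0,0],[0,0,0,0,0,0,0],[0,0,0,-3,0,0,0],[0,0,0,-7,0,0,0],[0,0,0,-7,0,0,0]]]'

```text
clock: 9.3
position: [496.8, 218.8, 136.8]
ee_rot: [0.988, 0.152, -0.0, 0.0]
contact_force: [0.0, 0.7, -7.7]
gripper_width: 7.7
grasp_force: 58.2
```

```bash
python3 - <<'E'
from h import *
b=ray('w4',.7*np.array([(371,304),(438,304),(438,406),(369,405)]),106);print(b,b.mean(0))
t=ray('w4',.7*np.array([(373,180),(735,306)]),65);print(t)
s=arm.read_state();print(s['position'],tool([491.5-497,161.5-218,0]))
E
```

```text
[[514.5 236.6 106. ]
 [522.  212.6 106. ]
 [480.5 198.4 106. ]
 [472.6 225.1 106. ]] [497.4   218.175 106.   ]
[[554.1 249.8  65. ]
 [549.8  72.1  65. ]]
[496.82642696 218.78169888 136.82802802] [-22.2  52.2   0. ]
```

Request:
servo_tool --rows '[[[0,-3,7,0,0,0,0],[0,-9,21,0,0,0,0],[0,-15,36,0,0,0,0],[0,-20,48,0,0,0,0],[0,-22.1,53,0,0,0,0],[0,-22.1,53,0,0,0,0],[0,-22.1,53,3,0,0,0],[0,-22.1,53,6,0,0,0],[0,-22.1,53,6.8,0,0,0],[0,-22.1,53,7.2,0,0,0]]]'

```text
clock: 10.55
position: [492.3, 161.9, 130.6]
ee_rot: [0.988, 0.152, 0.0, 0.0]
contact_force: [-1.3, -0.3, -1.7]
gripper_width: 7.9
grasp_force: 58.9
```

```bash
python3 - <<'E'
from h import *
snap('wrist','w5');s=arm.read_state();print(s['position'],s['contact_force'])
im=cv2.imread('pics/w5.png'); cv2.imwrite('pics/w5b.png',cv2.resize(im,(800,600),interpolation=cv2.INTER_CUBIC))
E
```

```text
[492.25867587 161.84503012 130.59820897] [-0.92795466 -1.58190896 -1.8633313 ]
```

View pics/w5b.png

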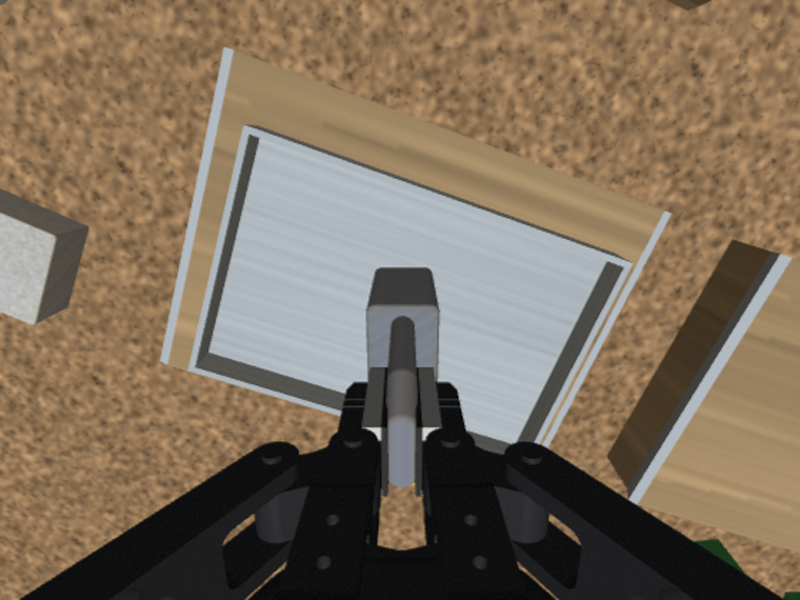

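The padlock stands in the tray. Visible tray rim corners are (247,127),(632,263),(190,369); the right edge meets the bottom at about (535,440).

```bash
python3 - <<'E'
from h import *
t=ray('w5',.7*np.array([(247,127),(632,263),(190,369)]),65);print(t,(t[1]+t[2])/2)
v=t[0]-t[1];print(np.linalg.norm(v),'yaw',-np.arctan2(v[0],v[1]),'w',np.linalg.norm(t[0]-t[2]))
e=ray('w5',.7*np.array([(228,48),(665,213),(167,362)]),45);print(e)
E
```

```text
[[553.9 248.5  65. ]
 [549.2  70.4  65. ]
 [435.6 252.6  65. ]] [492.4 161.5  65. ]
178.16200492809907 yaw -0.0263835452335924 w 118.37102686046103
[[581.6 268.7  45. ]
 [574.4  55.3  45. ]
 [423.1 271.3  45. ]]
```

Request:
servo_tool --rows '[[[12,0,0,0,0,0,0],[20,0,0,0,0,0,0],[28,0,0,0,0,0,0],[30,0,0,0,0,0,0],[30,0,0,-20,0,0,0],[30,0,0,-60,0,0,0],[30,0,0,-110,0,0,0],[30,0,0,-120,0,0,0]]]'

```text
clock: 11.6
position: [493.7, 162.5, 254.2]
ee_rot: [0.988, 0.152, 0.004, -0.001]
contact_force: [0.2, 0.8, -0.4]
gripper_width: 30.1
grasp_force: 0.0
```

Request:
servo_tool --rows '[[[60,8,-24,0,0,0,-0.15],[60,18,-54,0,0,0,-0.32],[60,28,-84,0,0,0,-0.49],[60,35.7,-107.2,0,0,0,-0.66],[60,35.7,-107.2,0,0,0,-0.83],[60,35.7,-107.2,0,0,0,-1.0],[60,35.7,-107.2,0,0,0,-1.15],[60,35.7,-107.2,0,0,0,-1.237],[60,35.7,-107.2,0,0,0,-1.237],[60,35.7,-107.2,0,0,0,-1.237]]]'

```text
clock: 12.85
position: [493.7, 274.5, 249.7]
ee_rot: [0.718, 0.696, -0.0, -0.0]
contact_force: [-0.6, -0.6, -0.5]
gripper_width: 59.8
grasp_force: 0.0
```

```bash
python3 - <<'E'
from h import *
s=arm.read_state();print(s['position'],Ro.from_quat(s['ee_rot']).as_matrix().round(3),s['joints'].round(2),tool(np.array([495.5,275,46.5])-s['position']))
snap('top','top1');snap('scene','scene1')
a=cv2.imread('pics/top1.png')[150:285,160:400];b=cv2.imread('pics/scene1.png')[130:300,190:400]
a=cv2.resize(a,(400,225),interpolation=cv2.INTER_CUBIC);b=cv2.resize(b,(400,324),interpolation=cv2.INTER_CUBIC)
cv2.imwrite('pics/m1.png',cv2.resize(np.vstack([a,b]),None,fx=1,fy=1))
E
```

```text
[493.69398616 274.51797822 249.69951989] [[ 0.03   1.    -0.001]
 [ 1.    -0.03  -0.   ]
 [-0.    -0.001 -1.   ]] [ 0.79  0.27 -0.11 -0.   -1.19  2.32] [  0.6   1.9 203.2]
```

View pics/m1.png

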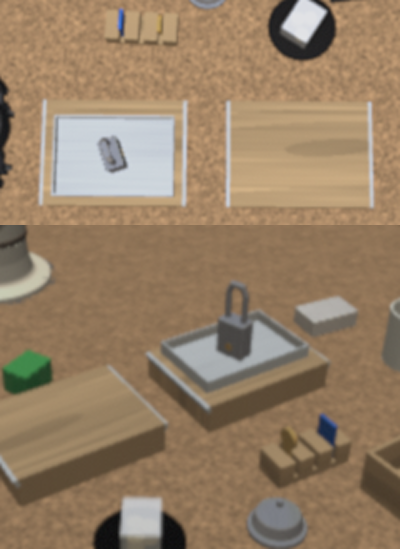

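The padlock stands upright in the tray's middle and the box is on the coaster. Lowering behind the tray's end.

Request:
servo_tool --rows '[[[60,0.5,1.5,40,0,0,0],[60,0.5,1.5,90,0,0,0],[60,0.5,1.5,140,0,0,0],[60,0.5,1.5,180,0,0,0],[60,0.5,1.5,198,0,0,0],[60,0.5,1.5,203,0,0,0],[60,0.5,1.5,203,0,0,0]]]'

```text
clock: 13.82
position: [495.7, 275.4, 47.5]
ee_rot: [0.717, 0.697, 0.0, 0.0]
contact_force: [0.5, -0.0, 0.4]
gripper_width: 60.3
grasp_force: 0.0
```

```bash
python3 - <<'E'
from h import *
s=arm.read_state();print(s['position'],s['contact_force'])
E
```

```text
[495.70039479 275.35869781  47.48714694] [ 0.49545999 -0.04148888  0.40203795]
```

Request:
servo_tool --rows '[[[60,-3,0,0,0,0,0],[60,-6,0,0,0,0,0],[60,-9,0,0,0,0,0],[60,-12,0,0,0,0,0],[60,-15,0,0,0,0,0],[60,-18,0,0,0,0,0],[60,-21,0,0,0,0,0],[60,-24,0,0,0,0,0],[60,-27,0,0,0,0,0],[60,-30,0,0,0,0,0]]]'

```text
clock: 15.08
position: [494.8, 245.2, 47.4]
ee_rot: [0.717, 0.697, 0.001, 0.0]
contact_force: [0.6, 4.2, 1.5]
gripper_width: 59.7
grasp_force: 2.2
```

```bash
python3 - <<'E'
from h import *
s=arm.read_state();print(s['position'],s['contact_force'])
snap('wrist','w6');snap('top','top2')
a=cv2.resize(cv2.imread('pics/w6.png'),(480,360),interpolation=cv2.INTER_AREA);b=cv2.resize(cv2.imread('pics/top2.png')[150:285,120:400],(480,231),interpolation=cv2.INTER_CUBIC)
cv2.imwrite('pics/m2.png',np.vstack([a,b]))
E
```

```text
[494.81124515 245.22446222  47.40750853] [0.63806581 4.19574198 1.4947258 ]
```

View pics/m2.png

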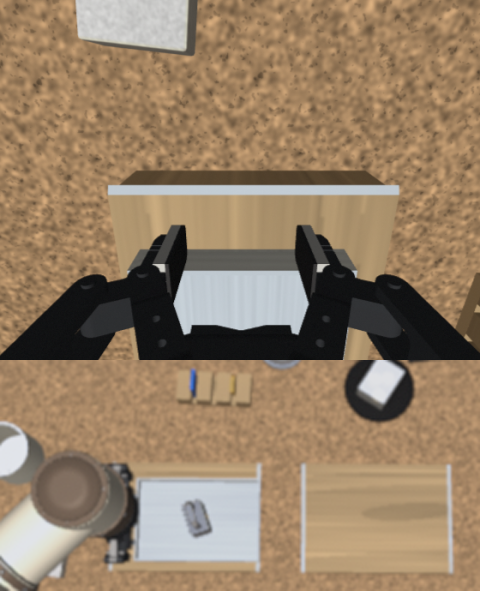

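The tray is sliding straight with both fingers on its end, and the padlock is still mid-tray. Continuing.

Request:
servo_tool --rows '[[[60,-4,0,0,0,0,0],[60,-9,0,0,0,0,0],[60,-15,0,0,0,0,0],[60,-21,0,0,0,0,0],[60,-27,0,0,0,0,0],[60,-33,0,0,0,0,0],[60,-39,0,0,0,0,0],[60,-45,0,0,0,0,0],[60,-50,0,0,0,0,0],[60,-54,0,0,0,0,0]]]'

```text
clock: 16.42
position: [492.8, 190.7, 47.1]
ee_rot: [0.717, 0.697, -0.0, -0.0]
contact_force: [0.1, 4.1, 2.0]
gripper_width: 59.8
grasp_force: 2.3
```

```bash
cat >> h.py <<'E'
def tray(f):
    im=cv2.GaussianBlur(cv2.imread('pics/'+f+'.png'),(3,3),0).astype(int)
    m=np.zeros(im.shape[:2],np.uint8); m[208:272,180:390]=((im[...,0]-im[...,2]>3)&(im[...,1]>110))[208:272,180:390]*255
    m=cv2.morphologyEx(m,cv2.MORPH_OPEN,np.ones((5,5)))
    c=max(cv2.findContours(m,0,2)[0],key=cv2.contourArea); p=cv2.boxPoints(cv2.minAreaRect(c)); q=ray(f,p,60)
    d=[q[1]-q[0],q[2]-q[1]]; v=max(d,key=np.linalg.norm); v=v*np.sign(v[1])
    c0=m*0; cv2.drawContours(c0,[cv2.convexHull(c)],-1,255,-1)
    g=((im.max(2)<125)&(cv2.erode(c0,np.ones((7,7)))>0)).astype(np.uint8); M=cv2.moments(g,True); pl=ray(f,[(M['m10']/max(M['m00'],1),M['m01']/max(M['m00'],1))],100)
    print(f,'c',q.mean(0)[:2].round(1),'size',[np.linalg.norm(x).round(1) for x in d],'yaw',round(-np.arctan2(v[0],v[1]),3),'lock',pl[0][:2],int(M['m00']))
E
python3 - <<'E'
from h import *
s=arm.read_state();print(s['position'],s['contact_force'])
snap('top','top3')
for f in('top0','top1','top2','top3'):tray(f)
E
```

```text
[492.8128004  190.70466581  47.06431877] [0.0817046  4.09231145 2.02837591]
top0 c [492.4 163.6] size [np.float64(178.0), np.float64(114.7)] yaw -0.022 lock [491.9 210.3] 82
top1 c [492.4 163.6] size [np.float64(178.0), np.float64(114.7)] yaw -0.022 lock [481.4 154.3] 34
top2 c [492.  146.2] size [np.float64(178.0), np.float64(114.7)] yaw -0.022 lock [478.5 137.6] 28
top3 c [490.9  92.7] size [np.float64(175.3), np.float64(114.5)] yaw -0.022 lock [471.7  84.5] 10
```

Request:
servo_tool --rows '[[[60,-4,0,0,0,0,0],[60,-9,0,0,0,0,0],[60,-15,0,0,0,0,0],[60,-21,0,0,0,0,0],[60,-27,0,0,0,0,0],[60,-33,0,0,0,0,0],[60,-39,0,0,0,0,0],[60,-45,0,0,0,0,0],[60,-51,0,0,0,0,0],[60,-57,0,0,0,0,0]]]'

```text
clock: 17.73
position: [491.1, 133.6, 47.0]
ee_rot: [0.717, 0.697, -0.0, -0.0]
contact_force: [-0.2, 3.3, -0.7]
gripper_width: 59.9
grasp_force: 1.8
```

Request:
servo_tool --rows '[[[60,-5,0,0,0,0,0],[60,-11,0,0,0,0,0],[60,-17,0,0,0,0,0],[60,-23,0,0,0,0,0],[60,-29,0,0,0,0,0],[60,-35,0,0,0,0,0],[60,-41,0,0,0,0,0],[60,-47,0,0,0,0,0],[60,-53,0,0,0,0,0],[60,-58,0,0,0,0,0]]]'

```text
clock: 18.98
position: [489.6, 75.7, 47.1]
ee_rot: [0.717, 0.697, -0.0, -0.0]
contact_force: [-0.3, 3.5, -1.2]
gripper_width: 60.1
grasp_force: 1.6
```

```bash
python3 - <<'E'
from h import *
s=arm.read_state();print(s['position'],s['contact_force'],s['joints'].round(2))
snap('top','top4');tray('top4')
E
```

```text
[489.59819074  75.74668751  47.1128039 ] [-0.31438784  3.47670939 -1.17573405] [ 0.48  0.39 -0.54  0.   -0.64  2.63]
top4 c [485.9 -22.7] size [np.float64(177.5), np.float64(114.4)] yaw -0.022 lock [490.3 -23.3] 7
```

Request:
servo_tool --rows '[[[60,-5,0,0,0,0,0],[60,-11,0,0,0,0,0],[60,-17,0,0,0,0,0],[60,-23,0,0,0,0,0],[60,-29,0,0,0,0,0],[60,-35,0,0,0,0,0],[60,-41,0,0,0,0,0],[60,-47,0,0,0,0,0],[60,-53,0,0,0,0,0],[60,-58,0,0,0,0,0]]]'

```text
clock: 20.27
position: [488.0, 17.8, 47.2]
ee_rot: [0.717, 0.697, 0.0, 0.0]
contact_force: [-0.2, 3.9, -0.1]
gripper_width: 59.9
grasp_force: 2.0
```

Request:
servo_tool --rows '[[[60,-5,0,0,0,0,0],[60,-10,0,0,0,0,0],[60,-14,0,0,0,0,0],[60,-18,0,0,0,0,0],[60,-22,0,0,0,0,0],[60,-26,0,0,0,0,0],[60,-29,0,0,0,0,0],[60,-31,0,0,0,0,0],[60,-31,0,0,0,0,0]]]'

```text
clock: 21.4
position: [487.0, -13.1, 47.1]
ee_rot: [0.717, 0.697, -0.0, 0.0]
contact_force: [1.2, 1.3, 0.5]
gripper_width: 60.0
grasp_force: 1.1
```

```bash
python3 - <<'E'
from h import *
s=arm.read_state();print(s['position'],s['contact_force'],s['joints'].round(2))
snap('top','top5');tray('top5')
im=cv2.imread('pics/top5.png').astype(int)
for r in (214,271):print(r,[(c,*im[r,c]) for c in list(range(293,304))+list(range(376,388))])
E
```

```text
[487.02296652 -13.12760186  47.07329014] [1.15049885 1.25054044 0.49274214] [ 0.31  0.38 -0.56  0.   -0.63  2.81]
top5 c [ 484.  -113.3] size [np.float64(114.5), np.float64(174.7)] yaw -0.022 lock [ 481.4 -103.7] 59
214 [(293, np.int64(75), np.int64(87), np.int64(103)), (294, np.int64(77), np.int64(88), np.int64(105)), (295, np.int64(78), np.int64(90), np.int64(106)), (296, np.int64(80), np.int64(93), np.int64(109)), (297, np.int64(82), np.int64(95), np.int64(111)), (298, np.int64(83), np.int64(96), np.int64(113)), (299, np.int64(84), np.int64(98), np.int64(115)), (300, np.int64(87), np.int64(100), np.int64(116)), (301, np.int64(86), np.int64(99), np.int64(116)), (302, np.int64(85), np.int64(98), np.int64(115)), (303, np.int64(85), np.int64(98), np.int64(116)), (376, np.int64(124), np.int64(163), np.int64(192)), (377, np.int64(124), np.int64(162), np.int64(191)), (378, np.int64(123), np.int64(161), np.int64(190)), (379, np.int64(127), np.int64(164), np.int64(192)), (380, np.int64(155), np.int64(176), np.int64(193)), (381, np.int64(193), np.int64(195), np.int64(196)), (382, np.int64(1
[... 796 characters left out ...]
64(155), np.int64(183)), (303, np.int64(118), np.int64(155), np.int64(182)), (376, np.int64(123), np.int64(162), np.int64(191)), (377, np.int64(123), np.int64(161), np.int64(190)), (378, np.int64(124), np.int64(162), np.int64(190)), (379, np.int64(123), np.int64(162), np.int64(190)), (380, np.int64(125), np.int64(162), np.int64(190)), (381, np.int64(144), np.int64(170), np.int64(192)), (382, np.int64(182), np.int64(189), np.int64(195)), (383, np.int64(189), np.int64(189), np.int64(191)), (384, np.int64(141), np.int64(158), np.int64(177)), (385, np.int64(105), np.int64(137), np.int64(169)), (386, np.int64(100), np.int64(133), np.int64(166)), (387, np.int64(100), np.int64(132), np.int64(164))]
```

Request:
servo_tool --rows '[[[60,-1.5,0,0,0,0,0],[60,-3,0,0,0,0,0],[60,-3,0,0,0,0,0],[60,5,0,0,0,0,0],[60,25,0,0,0,0,0],[60,45,0,0,0,0,0],[60,60,0,-40,0,0,0],[60,80,0,-90,0,0,0],[60,120,0,-140,0,0,0],[60,170,0,-190,0,0,0]]]'

```text
clock: 22.7
position: [491.0, 150.6, 231.9]
ee_rot: [0.718, 0.697, -0.0, 0.0]
contact_force: [1.2, 1.1, -0.8]
gripper_width: 59.8
grasp_force: 0.0
```

Request:
servo_tool --rows '[[[60,50,0,0,0,0,0],[60,100,0,0,0,0,0],[60,100,0,0,0,0,0],[60,100,0,0,0,0,0]]]'

```text
clock: 23.2
position: [493.9, 249.7, 229.5]
ee_rot: [0.717, 0.697, -0.001, 0.0]
contact_force: [-0.3, 0.5, 0.2]
gripper_width: 59.8
grasp_force: 0.0
```

```bash
python3 - <<'E'
from h import *
s=arm.read_state();print(s['clock'],s['position'],s['contact_force'])
snap('top','top6');tray('top6')
snap('scene','scene6')
# padlock edges: template match of the padlock patch from top1 / scene1
for n,pt0,pt1 in(('top',[492.3,161.9,110],[484.5,-116.5,110]),('scene',[492.3,161.9,110],[484.5,-116.5,110])):
    a=cv2.imread(f'pics/{n}1.png');b=cv2.imread(f'pics/{n}6.png')
    p=proj(n+'1',pt0)[0];q=proj(n+'6',pt1)[0];h=14 if n=='top' else 22
    T=a[int(p[1])-h:int(p[1])+h,int(p[0])-h:int(p[0])+h]
    W=b[int(q[1])-40:int(q[1])+40,int(q[0])-40:int(q[0])+40]
    _,v,_,l=cv2.minMaxLoc(cv2.matchTemplate(W,T,cv2.TM_CCOEFF_NORMED));print(n,v,np.array(l)+h-40)
u=cv2.imread('pics/top6.png').astype(int);w=cv2.imread('pics/top0.png').astype(int)
print('box diff vs top1',abs(u-cv2.imread('pics/top1.png').astype(int))[130:190,310:370].mean())
E
```

```text
23.2 [493.94303912 249.72273224 229.49211789] [-0.33269456  0.52921323  0.20698385]
top6 c [ 483.9 -115.7] size [np.float64(174.7), np.float64(114.4)] yaw -0.022 lock [ 481.1 -108.1] 55
top 0.7974417209625244 [-4  0]
scene 0.7651858925819397 [1 1]
box diff vs top1 0.7348148148148148
```

```bash
python3 - <<'E'
from h import *
# fit body+shackle silhouette: maximise mean difference to the padlock-free picture of the same ground
def hull(f,c,yaw,mask):
    for B in([(sx*22.5,sy*14,z) for sx in(-1,1) for sy in(-1,1) for z in(48,106)],[(sx*18,sy*4.5,z) for sx in(-1,1) for sy in(-1,1) for z in(106,163)]):
        P=np.array(B);R=Ro.from_euler('z',yaw).as_matrix();P=P@R.T+[*c,0]
        cv2.fillConvexPoly(mask,cv2.convexHull((proj(f,P)*16).round().astype(np.int32)),1,shift=4)
for f,c0 in(('top1',(492.4,161.5)),('scene1',(492.4,161.5)),('top6',(484,-116)),('scene6',(484,-116))):
    im=cv2.imread(f'pics/{f}.png').max(2).astype(float)
    best=max(((lambda m,o:im[(o>0)&(m==0)].mean()-im[m>0].mean())(*(lambda m:(m,cv2.dilate(m,np.ones((9,9)))))((lambda m:(hull(f,(c0[0]+dx,c0[1]+dy),.29,m),m)[1])(np.zeros(im.shape,np.uint8)))),dx,dy) for dx in range(-24,25,3) for dy in range(-24,25,3))
    print(f,best)
E
```

```text
top1 (np.float64(62.69255399576036), -3, 0)
scene1 (np.float64(52.700529257137234), -6, 3)
top6 (np.float64(65.80739442713744), 0, 0)
scene6 (np.float64(51.8598389982111), -6, 0)
```

Both views put the padlock within about 3 mm of the tray's middle along travel and 6 mm across, so I'm handing in.

```bash
python3 -c "
from bench import arm
print(arm.job_done())"
```

```text
the job is handed in; nothing more can be done
None
```

I handed the job in at about 23 s, with no verdict returned: by my last camera fits, the tray is square on the second ledge within about 1 mm along and 5 mm across, the padlock stands within a few mm of its middle, and the token box is on the coaster.

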